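# Bleed the water filter through its deep well with the socket key

## Task

Bleed the water filter: take the long socket key with the red handle out of its black holder, fit it fully onto the square nut at the bottom of the filter's well, turn the nut counter-clockwise to its stop and hold it open for two seconds. The nut is spring-loaded, so let it ease back slowly with the key until it is shut again; do not let it snap back. Then stand the key back in its holder, and leave the mug, the salt shaker and the glass alone.

Things in the scene. Friction and masses are not known exactly. Their poses are not given: they have to be found in the camera images.
- key_grip (a point): centre of the red handle of the steel socket key (loose, about 0.25 kg, stands upright in the holder). Handle: flat block 76 mm long along its x, 16 mm thick along its y (pinch here), 36 mm high along z; z points up along the 15 mm thick shaft. The key's open lower end is 150 mm below this point
- key_end (a point): centre of the open lower end of the key, on its axis; axes as for the handle. This end is a square box socket: 32 x 32 mm outside, 25 x 25 mm inside, 30 mm deep, its sides parallel to the handle's x and y; it fits the nut in any of four quarter turns, with 1.5 mm of play a side (about 8 degrees of play either way in turning)
- filter_unit: white round water-filter unit, fixed, 112 mm in diameter, 120 mm high, blue collar on top, grey base plate 150 (x) by 124 mm (y); gauge on its front (-x), a capped brass port on each side (+y, -y, to 78 mm from the axis, 75 mm up). Origin: centre of the underside, z up. A round well at least 65 mm wide runs down its axis: mouth 120 mm, steel floor 21 mm above the origin
- nut_base (a point): foot of the brass square nut, on the axis of the well and on its floor. The nut is 22 x 22 mm and 16 mm high, then tapers within 8 mm to 13 x 13 mm: its top is 24 mm above this point. Axes x and y are square to its flats and turn with it; shut, they are parallel to those of the filter unit. The key is fully on when its lower end is at this height
- valve_nut (a joint): angle of the nut, rad: 0 = shut (where a spring holds it), grows counter-clockwise seen from above, stop at 1.15 = fully open. The spring resists with 0.07 N m at 0, rising to 0.19 N m at the stop; if let go it snaps back
- key_holder: black round plastic cup, fixed, 70 mm high, 84 mm wide at the foot. Origin: centre of its underside. Inside it is 56 mm wide at the mouth, slightly wider below; its inner floor is 10 mm above the origin. The key stands upright on that floor with its lower end down, any way round
- mug_mid (a point): centre, half-way up, of a green mug standing on its rim, 89 x 124 x 91 mm high; a bystander
- salt_mid (a point): centre, half-way up, of a salt shaker with a grey top, 44 mm in diameter, 90 mm high; a bystander
- glass_mid (a point): centre, half-way up, of an upturned glass tumbler, 69 mm in diameter, 104 mm high; a bystander
- socket_key: the whole key; origin at the centre of its open lower end, axes as for the handle
Mind the look-alikes: they are no part of the job. Several things look just like the key_holder: the one meant starts nearest to the robot's base. Of the things like the socket_key, leave any that is purple; of the rest the larger one is meant.

How it is judged:
On the way, in this order (a step that is already met when the one before it is completed fails the run):
1. the key is fully on the nut (lower end within 7 mm of the nut's foot in height, 6 mm of its axis) with the nut still shut (below 0.2 rad) (z of key_end in the frame of nut_base below 0.007 m and horizontal distance between key_end and nut_base below 0.006 m and angle between key_end's own z axis and vertical below 0.12 rad and value of joint valve_nut below 0.2 rad), for 0.1 s.
2. the nut is open (beyond 1.0 rad) with the key on it, for 1.5 s (z of key_end in the frame of nut_base below 0.007 m and horizontal distance between key_end and nut_base below 0.006 m and angle between key_end's own z axis and vertical below 0.12 rad and value of joint valve_nut above 1 rad), for 1.5 s.
3. the nut is shut again (below 0.12 rad) with the key still on it (z of key_end in the frame of nut_base below 0.007 m and horizontal distance between key_end and nut_base below 0.006 m and angle between key_end's own z axis and vertical below 0.12 rad and value of joint valve_nut below 0.12 rad), for 0.1 s.
At the end, for the whole second after the job is handed in: the nut is shut (below 0.12 rad); the key stands at rest in the holder, its lower end on the inner floor (4 to 16 mm above the holder's underside, within 22 mm of its axis), upright within 0.2 rad (value of joint valve_nut below 0.12 rad and horizontal distance between key_end and key_holder below 0.022 m and z of key_end in the frame of key_holder between 0.004 and 0.016 m and angle between key_end's own z axis and vertical below 0.2 rad and linear speed of socket_key below 0.02 m/s); the robot touches nothing.
It fails at once if the nut snaps back (turns back faster than 1.5 rad/s while more than 0.3 rad open) (value of joint valve_nut above 0.3 rad and velocity of joint valve_nut below -1.5 rad/s).
It fails at once if the mug is pushed more than 25 mm or tipped (distance of mug_mid from where it was at the start of the episode above 0.025 m or angle between mug_mid's own z axis and vertical above 0.3 rad).
It fails at once if the salt shaker is pushed more than 25 mm or tipped (distance of salt_mid from where it was at the start of the episode above 0.025 m or angle between salt_mid's own z axis and vertical above 0.3 rad).
It fails at once if the glass is pushed more than 25 mm or tipped (distance of glass_mid from where it was at the start of the episode above 0.025 m or angle between glass_mid's own z axis and vertical above 0.3 rad).
It also fails if it takes over 72 s, if anything falls off the work surface, if the arm or the gripper's body presses on something with over 40 N, if the wrist force passes 120 N, or if a joint passes its speed limit or range.

## Robot

A 7-joint arm with a two-finger parallel gripper is mounted at the origin on a cart in front of the work surface, level with it; the furniture and walls round the work are solid. World frame = base frame: x ahead of the robot, y to its left, z up, the work surface at z = 0. Lengths are in m, angles in rad, forces in N, time in s.
With the tool pointing down it reaches from about 0.4 to 0.85 m from the base axis. Payload 4.5 kg.
Tool frame: the origin (TCP) lies on the centre line of the jaws, within the pads' length; the fingertips stand 11 mm ahead of it and the grasp point (between the pads) lies 8 mm behind it; z points along the fingers, y is the direction in which the jaws open and shut (so a half turn about z gives the same grasp; the last joint's range is limited). The gripper opens to 88 mm and grips with 3 to 60 N. Pads are 18 mm wide; open, the fingers measure 123 mm over their backs; the gripper's body (75 mm by 187 mm) begins 45 mm behind the grasp point.
Start: joints at [-1.185, 0.689, -0.195, 1.565, 0.157, 0.902, -0.215], TCP at [0.215, 0.587, 0.224] pointing down, gripper open.
Joint ranges: [-3.01, 3.01], [-0.46, 2.08], [-1.47, 1.51], [0.13, 2.56], [-1, 4.14], [0.04, 2.09], [-2.66, 2.66]. Speed limits (rad/s): [2.57, 2.57, 3.14, 3.14, 3.14, 3.14, 3.14].

## Interface

Orientations are given as a unit quaternion [x, y, z, w].
In Python, from plant import r, snapshot gives the robot as it stands.
- The arm moves only by the tool drive_tool, never from a script. Its argument "commands" is a list of rows, each an object of numbers: "wx", "wy", "wz": the turn, a rotation vector about the tool's x, y, z in rad; "dx", "dy", "dz": the shift along the tool's x, y, z in m; "claw": the opening, from 0 (shut) to 1 (fully open). A call has 1 to 12 rows; each row shifts and turns the commanded pose from where the row before left it, along the tool's axes as they then stand; what a row does not reach is not made up. A row lasts 1/10 s, in which the tool goes at most 50 mm and 8.59 degrees, less where a joint would pass 70% of its speed; a pose out of reach is approached as far as the arm can. A call is refused whole if a number of a shift passes 0.05 or a number of a turn 0.15, either way. A call with a gripper value outside its range is refused whole. The fingers move at their own pace and stop on an object; "grip_force" is the grip in N (left out, the last holds). Time passes only in rows, so rows that do not move let the fingers close. It gives the time, the measured TCP pose, the force and the opening at its end, in the units of the state.
- r.get_state(): the state, without advancing time (a new reading comes with each control period).
- snapshot(name): name is "side" or "top"; returns a dict with "color" (480x640x3 uint8, red, green, blue), "fx", "fy", "cx", "cy" (pixels), "dist" ([k1, k2, p1, p2, k3] as OpenCV has them; the pictures are not rectified), "world_to_cam" (4x4, takes a point from world to camera coordinates). Camera axes: x right, y up, looking along -z (the intrinsics and any distortion apply to the point x, -y, -z); pixel columns grow to the right and rows downward; lengths in m; the calibration is good to about 2 mm. A picture is of the moment at which its call begins. There is no depth.
- r.finish_job(): hands the job in, once; it reports no verdict.
The state is a dict: "clock": time; "q": joint angles; "qd": joint speeds; "joint_torque": joint torques, N m; "tool_pos": TCP position; "eef_rot": TCP orientation; "contact_force": force on the tool from outside, world axes, zero at the start; "moment": the same for the moment, N m; "opening": opening from 0.0 (shut) to 1.0 (fully open).
Only numpy, scipy, OpenCV 4.12 (cv2) and the standard library are available. Lean on these libraries where they do the work, as an engineer would, in place of code of your own. Each camera call takes 0.05 s, during which the arm holds its last target. There are 200 camera calls.

## Working session

There is one attempt and no reset: what is moved stays moved. The work goes in short steps, Python scripts to look and compute and a tool call to move; the robot and the scene stay as the last step left them, time stands still between calls to the robot, and variables do not carry over. Pictures are saved under pics/ and viewed, on a budget of 10 in all, crops included, one or two more only if the job needs it, and the job is handed in when it is done.

Besides the shell and the picture viewer there is one more tool, called after "Call:" in YAML: its name, and indented under it one key for each argument. drive_tool: Moves the arm, as the interface text tells. Its arguments: {"type":"object","properties":{"commands":{"type":"array","items":{"type":"object","properties":{"wx":{"type":"number"},"wy":{"type":"number"},"wz":{"type":"number"},"dx":{"type":"number"},"dy":{"type":"number"},"dz":{"type":"number"},"claw":{"type":"number"}}}},"grip_force":{"type":"number"}},"required":["commands"]}

```bash
ls; mkdir -p pics; python3 - <<'E'
from plant import r, snapshot
import cv2,json
print(r.get_state())
for n in("side","top"):
    s=snapshot(n); cv2.imwrite(f"pics/{n}0.png",s["color"][:,:,::-1])
    print(n,{k:(v.tolist() if hasattr(v,'tolist') else v) for k,v in s.items() if k!="color"})
E
```

```text
pics
{'clock': 0.0, 'q': array([-1.18521285,  0.68998563, -0.19452436,  1.56635749,  0.15729737,
        0.9025323 , -0.21511258]), 'qd': array([ 0.0011057 , -0.00060415, -0.00110032, -0.00112301, -0.00051807,
       -0.00182113, -0.00073343]), 'joint_torque': array([-4.43881186e-05, -5.27575636e+01, -1.26675915e+00, -1.53437912e+01,
       -5.25832549e-02,  6.35696109e-03,  1.62667884e-04]), 'tool_pos': array([0.21516889, 0.58606976, 0.22360573]), 'eef_rot': array([ 1.74946791e-01,  9.84577436e-01, -9.39871863e-04, -9.89776294e-05]), 'contact_force': array([-0.16664852, -0.00233861, -0.55278432]), 'moment': array([-0.01916123,  0.08741305, -0.03002139]), 'opening': 1.000005709250664}
side {'fx': 450.69348597417263, 'fy': 450.69348597417263, 'cx': 324.72672738598305, 'cy': 238.5704963755198, 'dist': [-0.01102880651361992, 0.0, 0.0, 0.0, 0.0], 'world_to_cam': [[0.8641754919644375, -0.5031284557128836, -0.0079041849669105, -0.2648587296587353], [0.4418170184008036, 0.7511615043118247, 0.4904631654787342, -0.625607250446252], [-0.2408286555612647, -0.42733845075298943, 0.8714260767090852, -0.704411308856896], [0.0, 0.0, 0.0, 1.0]]}
top {'fx': 438.4723193412324, 'fy': 438.4723193412324, 'cx': 321.1369136125759, 'cy': 234.05895323141104, 'dist': [-0.04411483594760507, 0.0, 0.0, 0.0, 0.0], 'world_to_cam': [[-0.013274267217638162, -0.9993368194993086, -0.033907447896308396, 0.47374693938399026], [0.9975594831663472, -0.015560129576038084, 0.06806584982549707, -0.567842738183653], [-0.06854831416398913, -0.032921171919951975, 0.9971044704867651, -0.9203868492780533], [0.0, 0.0, 0.0, 1.0]]}
```

View pics/side0.png

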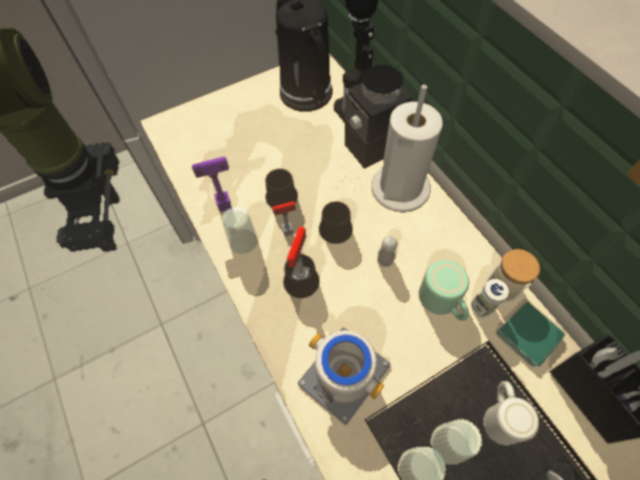

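View pics/top0.png

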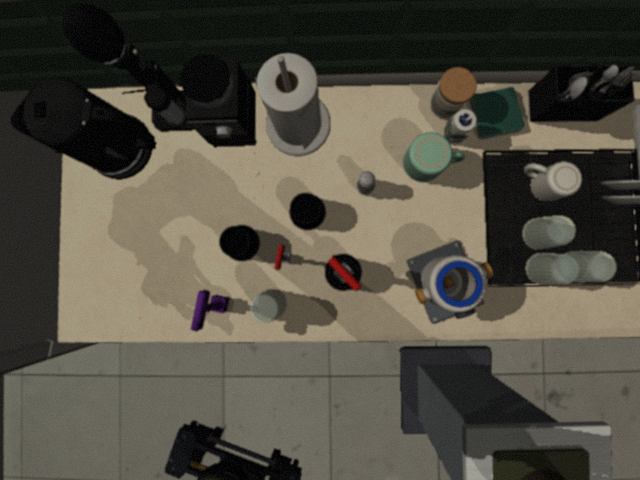

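The side picture shows the keys at purple (212,180), small red (285,210) and large red (297,247). The cups are at (281,188), (336,222) and (301,275), and the filter is at (346,362). In the top picture the cups are at (239,242), (307,211) and (343,271). The last is nearest the base (lower right) and holds the large red key. I'll confirm this in an enlarged crop of both views.

```bash
python3 - <<'E'
import cv2,numpy as np
t=cv2.imread("pics/top0.png");s=cv2.imread("pics/side0.png")
a=cv2.resize(t[225:325,300:500],None,fx=4,fy=4,interpolation=cv2.INTER_CUBIC) #800x400
cv2.imwrite("pics/c1.png",a)
b=cv2.resize(s[150:420,190:400],None,fx=2.2,fy=2.2,interpolation=cv2.INTER_CUBIC)
cv2.imwrite("pics/c2.png",b)
E
```

```text
(no output)
```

View pics/c1.png

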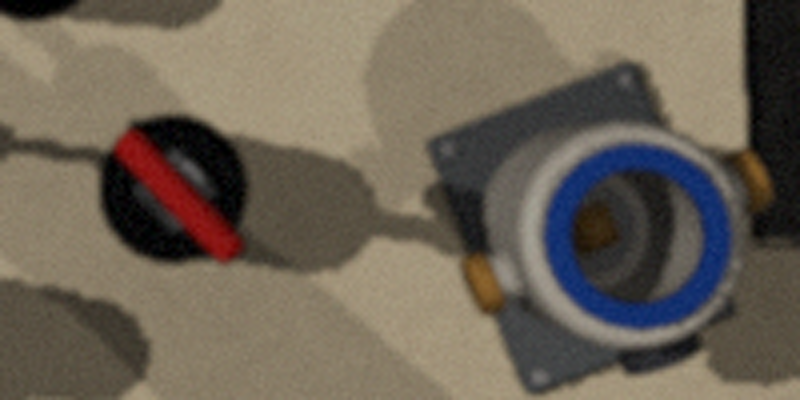

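View pics/c2.png

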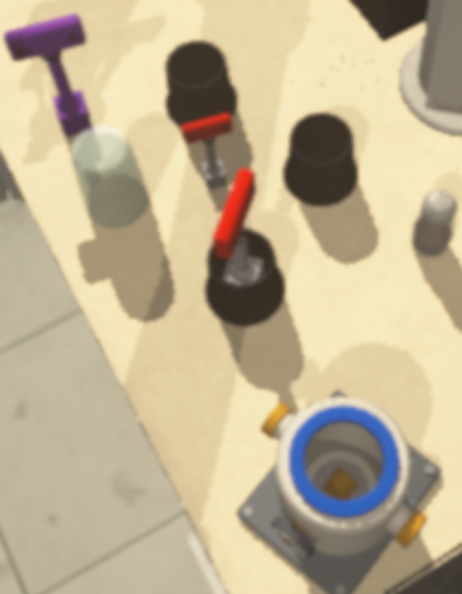

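The crops confirm it. The large red key stands in the cup at top (343,271), its handle running from upper left to lower right. The small red one at (280,257) is not in this cup and the purple one is excluded. Next I'll measure.

```bash
cat > h.py <<'E'
import cv2,numpy as np
from scipy.optimize import least_squares
CAM={}
def load(s,n): CAM[n]=s
def proj(c,P):
    P=np.atleast_2d(P);W=np.array(c["world_to_cam"]);F=np.diag([1,-1,-1.])
    R=F@W[:3,:3];t=F@W[:3,3]
    K=np.array([[c["fx"],0,c["cx"]],[0,c["fy"],c["cy"]],[0,0,1]])
    return cv2.projectPoints(P.astype(float),cv2.Rodrigues(R)[0],t,K,np.array(c["dist"]))[0][:,0]
def ray(c,uv,z):  # world point at height z
    f=lambda p: proj(c,[p[0],p[1],z])[0]-uv
    return least_squares(f,[.55,.3]).x
def tri(cs,uvs):
    s=least_squares(lambda p:np.concatenate([proj(c,p)[0]-u for c,u in zip(cs,uvs)]),[.55,.3,.1]);return s.x,s.fun
def comp(m,near):
    n,l,st,ce=cv2.connectedComponentsWithStats(m.astype(np.uint8))
    k=1+np.argmin([np.hypot(*(ce[i]-near))+(0 if st[i,4]>12 else 999) for i in range(1,n)])
    return l==k
def poly_mom(h):
    M=cv2.moments(h.astype(np.float32)) ;A=M["m00"]
    return np.array([M["m10"]/A,M["m01"]/A,M["mu20"]/A,M["mu11"]/A,M["mu02"]/A])
def mask_mom(m):
    y,x=np.nonzero(m);C=np.cov(x,y)
    return np.array([x.mean(),y.mean(),C[0,0],C[0,1],C[1,1]])
def box(x,y,z,yaw,tx=0,ty=0):
    from scipy.spatial.transform import Rotation as R
    B=np.array([[a,b,c] for a in(-.038,.038) for b in(-.008,.008) for c in(-.018,.018)])
    return (R.from_rotvec([tx,ty,0])*R.from_euler('z',yaw)).apply(B)+[x,y,z]
def hull(c,P): return cv2.convexHull(proj(c,P).astype(np.float32))[:,0]
def redmask(img,near):
    i=img.astype(int);return comp((i[:,:,0]>90)&(i[:,:,0]>2.2*i[:,:,1])&(i[:,:,0]>2.2*i[:,:,2]),near)
E
python3 - <<'E'
from h import *
from plant import snapshot
S,T=snapshot("side"),snapshot("top")
ms,mt=redmask(S["color"],(297,247)),redmask(T["color"],(343,272))
print("red",ms.sum(),mt.sum(),mask_mom(ms),mask_mom(mt))
D=[mask_mom(ms),mask_mom(mt)]
w=np.array([1,1,.1,.1,.1])
def f(p): return np.concatenate([w*(poly_mom(hull(c,box(*p)))-d) for c,d in zip((S,T),D)])
for tilt in (0,1):
  for y0 in(-.7,.7,0,1.5):
    s=least_squares(f,[.5,.42,.16,y0]+[0,0]*tilt);print(tilt,y0,s.cost,s.x.round(4))
# collar
cs=[]
for c,near in((S,(346,360)),(T,(461,283))):
    i=c["color"].astype(int);m=comp((i[:,:,2]>90)&(i[:,:,2]>1.6*i[:,:,0])&(i[:,:,2]>1.25*i[:,:,1]),near)
    cn,h=cv2.findContours(m.astype(np.uint8),cv2.RETR_CCOMP,cv2.CHAIN_APPROX_NONE)
    cn=sorted(cn,key=len)[::-1][:2];e=[cv2.fitEllipse(k) for k in cn];print(m.sum(),e);cs.append(e)
for k in(0,1):print("collar",k,tri((S,T),[np.array(e[k][0]) for e in cs]))
pp=[]
for c,ns in((S,((317,340),(376,390))),(T,((421,296),(488,270)))):
    i=c["color"].astype(int);m=(i[:,:,0]>85)&(i[:,:,0]>1.25*i[:,:,1])&(i[:,:,1]>1.6*i[:,:,2])
    for n in ns:
        k=comp(m,n);print("port",k.sum(),mask_mom(k)[:2]);pp.append(mask_mom(k)[:2])
a,ra=tri((S,T),(pp[0],pp[2]));b,rb=tri((S,T),(pp[1],pp[3]))
print(a,b,(a+b)/2,np.linalg.norm(a-b),"yaw of +y port",np.arctan2(*(a-b)[1::-1])-np.pi/2,ra,rb)
a=ray(T,pp[2],.075);b=ray(T,pp[3],.075);print("top-only",a,b,(a+b)/2,np.arctan2(*(a-b)[::-1])-np.pi/2)
E
```

```text
red 333 286 [295.6966967  246.22822823  17.27821195 -35.10827997 114.02606824] [343.87412587 273.84965035  63.5349773   62.35644706  69.92468409]
0 -0.7 226.82077875371743 [ 0.497   0.4197  0.1605 -0.7   ]
0 0.7 16.48298615727704 [0.497  0.4219 0.1606 0.7   ]
0 0 145.4124299935914 [0.494  0.4197 0.1686 0.0006]
0 1.5 133.09787043118388 [0.4869 0.4176 0.1393 1.5   ]
1 -0.7 225.58163276244707 [ 4.966e-01  4.196e-01  1.605e-01 -7.000e-01 -1.000e-04 -1.000e-04]
1 0.7 16.48298615727704 [ 0.497   0.4219  0.1606  0.7    -0.      0.    ]
1 0 145.4124299935914 [0.494  0.4197 0.1686 0.0006 0.     0.    ]
1 1.5 133.09787043118388 [0.4869 0.4176 0.1393 1.5    0.     0.    ]
892 [((345.90777587890625, 359.50872802734375), (47.730873107910156, 49.254783630371094), 152.8032989501953), ((345.7690124511719, 358.93792724609375), (36.69033432006836, 37.31723403930664), 124.9850845336914)]
720 [((459.072265625, 283.6165466308594), (44.43755340576172, 45.64677810668945), 124.97798156738281), ((458.8350524902344, 283.5687561035156), (35.24812316894531, 35.71684646606445), 176.5414581298828)]
collar 0 (array([0.46714052, 0.19712136, 0.11415165]), array([ 0.58763247, -0.07698785, -0.25320076,  0.59300789]))
collar 1 (array([0.46728558, 0.19788547, 0.11525473]), array([ 0.59231799, -0.07757355, -0.25507751,  0.59742483]))
port 78 [315.02564103 339.34615385]
port 97 [376.57731959 389.74226804]
port 77 [420.14285714 295.1038961 ]
port 34 [488.64705882 267.55882353]
[0.44288304 0.266418   0.07804481] [0.49393821 0.12883019 0.08135014] [0.46841062 0.19762409 0.07969748] 0.1467922416926533 yaw of +y port 0.35532367892029515 [ 0.87556823 -0.09453906 -0.36198219  0.86092929] [ 1.94858416 -0.29831146 -0.88098462  2.02990505]
top-only [0.44437847 0.26507108] [0.49790545 0.12471499] [0.47114196 0.19489303] 0.36433977113386096
```

```bash
python3 - <<'E'
from h import *
from plant import snapshot
S,T=snapshot("side"),snapshot("top")
D=[mask_mom(redmask(S["color"],(297,247))),mask_mom(redmask(T["color"],(343,272)))]
w=np.array([1,1,.1,.1,.1])
def f(p): return np.concatenate([w*(poly_mom(hull(c,box(*p)))-d) for c,d in zip((S,T),D)])
for tilt in (0,1):
  for y0 in(.5,1.0):
    s=least_squares(f,[.5,.42,.16,y0]+[0,0]*tilt,diff_step=1e-2);print(tilt,y0,s.cost,s.x.round(4),s.fun.round(2))
# holder: dark pixels side/top
for c,n in((S,(301,275)),(T,(343,271))):
    i=c["color"].astype(int).max(2);m=comp(i<62,n);print("dark",m.sum(),mask_mom(m)[:2],cv2.boundingRect(m.astype(np.uint8)))
# yaw by plate corners from top crop px (z ~ .008)
P=[ray(T,np.array(u)/4+[300,225],.008) for u in((430,145),(640,65),(535,390))]
print(P,np.arctan2(*(P[0]-P[1])[::-1])-np.pi/2,np.arctan2(*(P[0]-P[2])[::-1]),(P[1]+P[2])/2)
E
```

```text
0 0.5 3.8566945059734907 [0.491  0.4217 0.1565 0.742 ] [ 0.76  0.31  0.88 -0.6   1.65 -0.62  0.47  0.92  0.76  1.07]
0 1.0 3.856705134463653 [0.491  0.4217 0.1565 0.7421] [ 0.76  0.31  0.88 -0.6   1.65 -0.62  0.47  0.92  0.76  1.06]
1 0.5 3.856686642846947 [0.491  0.4217 0.1565 0.7419 0.     0.    ] [ 0.76  0.31  0.88 -0.6   1.65 -0.62  0.47  0.92  0.76  1.07]
1 1.0 3.8566780280461677 [0.491  0.4217 0.1565 0.7419 0.     0.    ] [ 0.76  0.31  0.88 -0.6   1.65 -0.62  0.47  0.91  0.76  1.07]
dark 631 [301.44532488 281.44057052] (285, 256, 33, 41)
dark 370 [350.63783784 265.21891892] (333, 254, 29, 31)
[array([0.51343377, 0.27804152]), array([0.55543053, 0.16214277]), array([0.38002772, 0.22449723])] 0.3476408111535958 0.3816810692333711 [0.46772912 0.19332   ]
```

Call:
drive_tool:
  commands:
    - {"wz": 0.15}
    - {"wz": 0.15}
    - {"wz": 0.15}
    - {"wz": 0.15}
    - {"wz": 0.15}
    - {"wz": 0.15}
    - {"wz": 0.15}
    - {"wz": 0.15}
    - {"wz": 0.15}
    - {"wz": 0.15}
    - {"wz": 0.15}
    - {"wz": 0.15}

```text
validation failed for argument at $.co...
```

```bash
cat > st.py <<'E'
import sys,numpy as np
from plant import r
from scipy.spatial.transform import Rotation as R
s=r.get_state();M=R.from_quat(s["eef_rot"]);m=M.as_matrix()
print("t",s["clock"],"q",s["q"].round(3),"pos",s["tool_pos"].round(4),"open",round(s["opening"],3))
print("F",s["contact_force"].round(2),"Mo",s["moment"].round(3),"yaw_x",round(np.arctan2(m[1,0],m[0,0]),4),"zaxis",m[:,2].round(4))
a=[float(x) for x in sys.argv[1:]]
if a:
    d=m.T@(np.array(a[:3])-s["tool_pos"]);print("tool delta",d.round(4))
    if len(a)>3:
        y=a[3];t=np.array([[np.cos(y),np.sin(y),0],[np.sin(y),-np.cos(y),0],[0,0,-1.]])
        print("rotvec",(M.inv()*R.from_matrix(t)).as_rotvec().round(4),"delta in target frame",(t.T@(np.array(a[:3])-s["tool_pos"])).round(4))
E
python3 st.py .491 .4217 .224 .742
```

```text
t 0.3 q [-1.185  0.689 -0.195  1.566  0.157  0.903 -0.215] pos [0.2153 0.5866 0.2242] open 1.003
F [ 0.42  0.33 -0.69] Mo [ 0.048 -0.073 -0.004] yaw_x 2.7899 zaxis [-1.e-04 -5.e-04 -1.e+00]
tool delta [-3.156e-01 -5.980e-02  2.000e-04]
rotvec [-3.0000e-04  5.0000e-04  2.0479e+00] delta in target frame [9.180e-02 3.078e-01 2.000e-04]
```

Call:
drive_tool:
  commands:
    - {"dx": 0,"dy": 0,"dz": 0,"wx": 0,"wy": 0,"wz": 0.15,"claw": 1}
    - {"dx": 0,"dy": 0,"dz": 0,"wx": 0,"wy": 0,"wz": 0.15,"claw": 1}
  grip_force: 30

```text
clock: 0.5
tool_pos: [0.2154, 0.5866, 0.2243]
eef_rot: [0.323, 0.946, -0.0, -0.0]
contact_force: [0.1, 0.4, 1.0]
opening: 1.001
```

Call:
drive_tool:
  commands:
    - {"wz": 0.15,"claw": 1}
    - {"wz": 0.15,"claw": 1}
    - {"wz": 0.15,"claw": 1}
    - {"wz": 0.15,"claw": 1}
    - {"wz": 0.15,"claw": 1}
    - {"wz": 0.15,"claw": 1}
    - {"wz": 0.15,"claw": 1}
    - {"wz": 0.15,"claw": 1}
    - {"wz": 0.15,"claw": 1}
    - {"wz": 0.15,"claw": 1}
    - {"wz": 0.15,"claw": 1}

```text
validation failed for argument at $.co...
```

Call:
drive_tool:
  commands:
    - {"dx": 0,"dy": 0,"dz": 0,"wx": 0,"wy": 0,"wz": 0.15,"claw": 1}
    - {"dx": 0,"dy": 0,"dz": 0,"wx": 0,"wy": 0,"wz": 0.15,"claw": 1}
    - {"dx": 0,"dy": 0,"dz": 0,"wx": 0,"wy": 0,"wz": 0.15,"claw": 1}
    - {"dx": 0,"dy": 0,"dz": 0,"wx": 0,"wy": 0,"wz": 0.15,"claw": 1}
    - {"dx": 0,"dy": 0,"dz": 0,"wx": 0,"wy": 0,"wz": 0.15,"claw": 1}
    - {"dx": 0,"dy": 0,"dz": 0,"wx": 0,"wy": 0,"wz": 0.15,"claw": 1}
    - {"dx": 0,"dy": 0,"dz": 0,"wx": 0,"wy": 0,"wz": 0.15,"claw": 1}
    - {"dx": 0,"dy": 0,"dz": 0,"wx": 0,"wy": 0,"wz": 0.15,"claw": 1}
    - {"dx": 0,"dy": 0,"dz": 0,"wx": 0,"wy": 0,"wz": 0.15,"claw": 1}
    - {"dx": 0,"dy": 0,"dz": 0,"wx": 0,"wy": 0,"wz": 0.15,"claw": 1}
    - {"dx": 0,"dy": 0,"dz": 0,"wx": 0,"wy": 0,"wz": 0.15,"claw": 1}
    - {"dx": 0,"dy": 0,"dz": 0,"wx": 0,"wy": 0,"wz": 0.1,"claw": 1}

```text
clock: 1.7
tool_pos: [0.215, 0.5868, 0.2243]
eef_rot: [0.933, 0.359, -0.0, 0.0]
contact_force: [-0.3, 0.3, -0.2]
opening: 1.0
```

Call:
drive_tool:
  commands:
    - {"dx": 0.012,"dy": 0.04,"dz": 0,"wx": 0,"wy": 0,"wz": 0,"claw": 1}
    - {"dx": 0.012,"dy": 0.04,"dz": 0,"wx": 0,"wy": 0,"wz": 0,"claw": 1}
    - {"dx": 0.012,"dy": 0.04,"dz": 0,"wx": 0,"wy": 0,"wz": 0,"claw": 1}
    - {"dx": 0.012,"dy": 0.04,"dz": 0,"wx": 0,"wy": 0,"wz": 0,"claw": 1}
    - {"dx": 0.012,"dy": 0.04,"dz": 0,"wx": 0,"wy": 0,"wz": 0,"claw": 1}
    - {"dx": 0.012,"dy": 0.04,"dz": 0,"wx": 0,"wy": 0,"wz": 0,"claw": 1}
    - {"dx": 0.012,"dy": 0.04,"dz": 0,"wx": 0,"wy": 0,"wz": 0,"claw": 1}
    - {"dx": 0.008,"dy": 0.028,"dz": 0,"wx": 0,"wy": 0,"wz": 0,"claw": 1}
    - {"dx": 0,"dy": 0,"dz": 0,"wx": 0,"wy": 0,"wz": 0,"claw": 1}
    - {"dx": 0,"dy": 0,"dz": 0,"wx": 0,"wy": 0,"wz": 0,"claw": 1}

```text
clock: 2.7
tool_pos: [0.4909, 0.4211, 0.2242]
eef_rot: [0.933, 0.361, -0.0, -0.0]
contact_force: [-0.6, 0.4, 0.1]
opening: 1.002
```

```bash
python3 st.py .491 .4217 .152 .742; python3 - <<'E'
from plant import snapshot;import cv2
s=snapshot("side")["color"];t=snapshot("top")["color"]
a=cv2.resize(s[180:310,230:370],None,fx=4,fy=4,interpolation=cv2.INTER_CUBIC)[:,:,::-1]
cv2.imwrite("pics/c3.png",a)
E
```

```text
t 2.7 q [-0.965  0.744  0.356  1.511 -0.298  0.941 -1.351] pos [0.4909 0.4211 0.2242] open 1.002
F [-0.55  0.36  0.1 ] Mo [-0.005  0.137 -0.001] yaw_x 0.7387 zaxis [-8.e-04  3.e-04 -1.e+00]
tool delta [ 0.0005 -0.0004  0.0722]
rotvec [-0.0008  0.0004 -0.0033] delta in target frame [ 0.0005 -0.0004  0.0722]
```

View pics/c3.png

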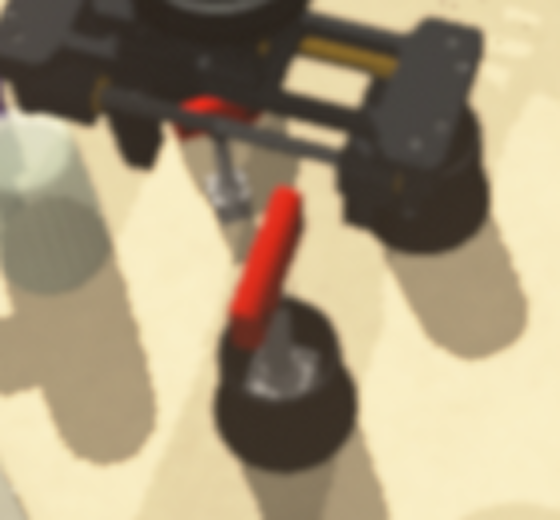

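The open jaws straddle the red handle at crop (265,265), with fingers at (140,150) and (360,210). I'll descend and grip.

Call:
drive_tool:
  commands:
    - {"dx": 0,"dy": 0,"dz": 0.02,"wx": 0,"wy": 0,"wz": 0,"claw": 1}
    - {"dx": 0,"dy": 0,"dz": 0.02,"wx": 0,"wy": 0,"wz": 0,"claw": 1}
    - {"dx": 0,"dy": 0,"dz": 0.02,"wx": 0,"wy": 0,"wz": 0,"claw": 1}
    - {"dx": 0,"dy": 0,"dz": 0.012,"wx": 0,"wy": 0,"wz": 0,"claw": 1}
    - {"dx": 0,"dy": 0,"dz": 0,"wx": 0,"wy": 0,"wz": 0,"claw": 1}
    - {"dx": 0,"dy": 0,"dz": 0,"wx": 0,"wy": 0,"wz": 0,"claw": 0.5}
    - {"dx": 0,"dy": 0,"dz": 0,"wx": 0,"wy": 0,"wz": 0,"claw": 0.3}
    - {"dx": 0,"dy": 0,"dz": 0,"wx": 0,"wy": 0,"wz": 0,"claw": 0.2}
    - {"dx": 0,"dy": 0,"dz": 0,"wx": 0,"wy": 0,"wz": 0,"claw": 0}
    - {"dx": 0,"dy": 0,"dz": 0,"wx": 0,"wy": 0,"wz": 0,"claw": 0}
    - {"dx": 0,"dy": 0,"dz": 0,"wx": 0,"wy": 0,"wz": 0,"claw": 0}
    - {"dx": 0,"dy": 0,"dz": 0,"wx": 0,"wy": 0,"wz": 0,"claw": 0}
  grip_force: 40

```text
clock: 4.0
tool_pos: [0.491, 0.4213, 0.1525]
eef_rot: [0.932, 0.361, 0.0, -0.0]
contact_force: [0.1, 0.2, -0.1]
opening: 0.386
```

```bash
python3 st.py
```

```text
t 4.0 q [-0.948  0.826  0.32   1.577 -0.331  0.792 -1.322] pos [0.491  0.4213 0.1525] open 0.386
F [ 0.11  0.18 -0.11] Mo [-0.018  0.109 -0.026] yaw_x 0.7397 zaxis [ 1.e-04  1.e-04 -1.e+00]
```

Still closing, since 16 mm should read about 0.18.

Call:
drive_tool:
  commands:
    - {"dx": 0,"dy": 0,"dz": 0,"wx": 0,"wy": 0,"wz": 0,"claw": 0}
    - {"dx": 0,"dy": 0,"dz": 0,"wx": 0,"wy": 0,"wz": 0,"claw": 0}
    - {"dx": 0,"dy": 0,"dz": 0,"wx": 0,"wy": 0,"wz": 0,"claw": 0}
    - {"dx": 0,"dy": 0,"dz": 0,"wx": 0,"wy": 0,"wz": 0,"claw": 0}
    - {"dx": 0,"dy": 0,"dz": 0,"wx": 0,"wy": 0,"wz": 0,"claw": 0}
    - {"dx": 0,"dy": 0,"dz": 0,"wx": 0,"wy": 0,"wz": 0,"claw": 0}
  grip_force: 50

```text
clock: 4.6
tool_pos: [0.491, 0.4212, 0.1524]
eef_rot: [0.932, 0.362, 0.0, 0.0]
contact_force: [-0.1, -0.1, -0.1]
opening: 0.175
```

```bash
python3 st.py
```

```text
t 4.6 q [-0.948  0.826  0.32   1.577 -0.331  0.792 -1.321] pos [0.491  0.4212 0.1524] open 0.175
F [-0.08 -0.11 -0.07] Mo [-0.153 -0.048 -0.031] yaw_x 0.7398 zaxis [ 1.e-04 -1.e-04 -1.e+00]
```

Call:
drive_tool:
  commands:
    - {"dx": 0,"dy": 0,"dz": -0.01,"wx": 0,"wy": 0,"wz": 0,"claw": 0}
    - {"dx": 0,"dy": 0,"dz": -0.015,"wx": 0,"wy": 0,"wz": 0,"claw": 0}
    - {"dx": 0,"dy": 0,"dz": -0.015,"wx": 0,"wy": 0,"wz": 0,"claw": 0}
    - {"dx": 0,"dy": 0,"dz": -0.02,"wx": 0,"wy": 0,"wz": 0,"claw": 0}
    - {"dx": 0,"dy": 0,"dz": -0.02,"wx": 0,"wy": 0,"wz": 0,"claw": 0}
    - {"dx": 0,"dy": 0,"dz": -0.02,"wx": 0,"wy": 0,"wz": 0,"claw": 0}
    - {"dx": 0,"dy": 0,"dz": -0.02,"wx": 0,"wy": 0,"wz": 0,"claw": 0}
    - {"dx": 0,"dy": 0,"dz": -0.02,"wx": 0,"wy": 0,"wz": 0,"claw": 0}
    - {"dx": 0,"dy": 0,"dz": -0.01,"wx": 0,"wy": 0,"wz": 0,"claw": 0}
    - {"dx": 0,"dy": 0,"dz": 0,"wx": 0,"wy": 0,"wz": 0,"claw": 0}

```text
clock: 5.6
tool_pos: [0.4915, 0.4218, 0.3041]
eef_rot: [0.932, 0.362, 0.001, -0.001]
contact_force: [0.6, -0.6, -1.6]
opening: 0.176
```

```bash
python3 st.py .4672 .197 .30 .36
```

```text
t 5.6 q [-0.98   0.669  0.39   1.407 -0.266  1.115 -1.381] pos [0.4915 0.4218 0.3041] open 0.176
F [ 0.58 -0.63 -1.56] Mo [-0.106  0.088 -0.006] yaw_x 0.74 zaxis [ 0.0022  0.0022 -1.    ]
tool delta [-0.1695  0.1496  0.0035]
rotvec [-0.0008 -0.0031  0.38  ] delta in target frame [-0.1019  0.2018  0.0041]
```

Call:
drive_tool:
  commands:
    - {"dx": 0,"dy": 0,"dz": 0,"wx": 0,"wy": 0,"wz": 0.13,"claw": 0}
    - {"dx": 0,"dy": 0,"dz": 0,"wx": 0,"wy": 0,"wz": 0.13,"claw": 0}
    - {"dx": 0,"dy": 0,"dz": 0,"wx": 0,"wy": 0,"wz": 0.12,"claw": 0}
    - {"dx": -0.017,"dy": 0.0335,"dz": 0,"wx": 0,"wy": 0,"wz": 0,"claw": 0}
    - {"dx": -0.017,"dy": 0.0335,"dz": 0,"wx": 0,"wy": 0,"wz": 0,"claw": 0}
    - {"dx": -0.017,"dy": 0.0335,"dz": 0,"wx": 0,"wy": 0,"wz": 0,"claw": 0}
    - {"dx": -0.017,"dy": 0.0335,"dz": 0,"wx": 0,"wy": 0,"wz": 0,"claw": 0}
    - {"dx": -0.017,"dy": 0.0335,"dz": 0,"wx": 0,"wy": 0,"wz": 0,"claw": 0}
    - {"dx": -0.017,"dy": 0.0335,"dz": 0,"wx": 0,"wy": 0,"wz": 0,"claw": 0}
    - {"dx": 0,"dy": 0,"dz": 0,"wx": 0,"wy": 0,"wz": 0,"claw": 0}
    - {"dx": 0,"dy": 0,"dz": 0,"wx": 0,"wy": 0,"wz": 0,"claw": 0}

```text
clock: 6.7
tool_pos: [0.4657, 0.1966, 0.302]
eef_rot: [0.984, 0.178, -0.001, -0.0]
contact_force: [1.2, 0.8, -1.9]
opening: 0.173
```

```bash
python3 st.py .4672 .197 .30 .36; python3 - <<'E'
from plant import snapshot;import cv2
for n in("side","top"): cv2.imwrite(f"pics/{n}1.png",snapshot(n)["color"][:,:,::-1])
import numpy as np
s=cv2.imread("pics/side1.png");t=cv2.imread("pics/top1.png")
f=lambda i:cv2.resize(i,(400,600),interpolation=cv2.INTER_CUBIC)
cv2.imwrite("pics/c4.png",np.hstack([f(s[280:430,290:390]),f(t[210:360,410:510])]))
E
```

```text
t 6.7 q [-0.816  0.473  0.509  1.834 -0.286  0.909 -1.389] pos [0.4657 0.1966 0.302 ] open 0.173
F [ 1.21  0.85 -1.86] Mo [0.007 0.092 0.045] yaw_x 0.3579 zaxis [-1.3e-03  1.0e-04 -1.0e+00]
tool delta [0.0015 0.0002 0.002 ]
rotvec [-0.0005  0.0012 -0.0021] delta in target frame [0.0015 0.0002 0.002 ]
```

View pics/c4.png

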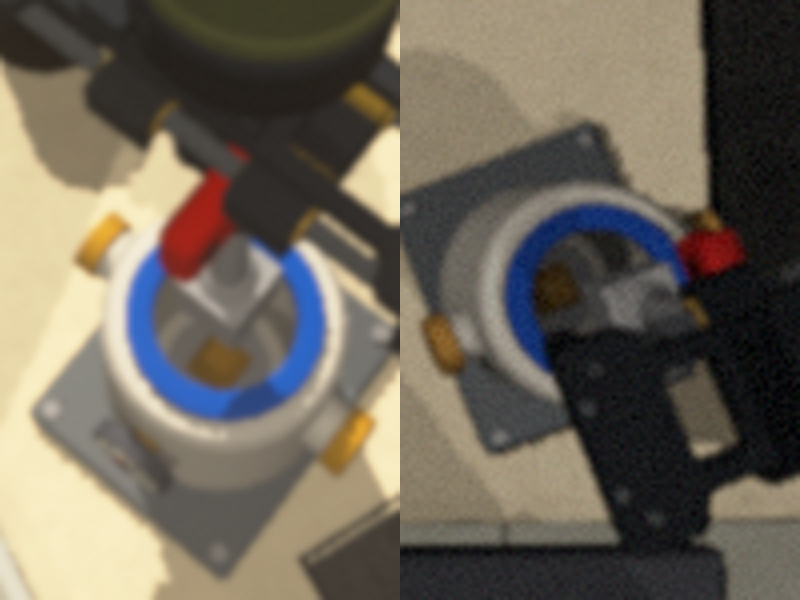

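The side crop (left) shows the socket above the collar, with its lowest corner at (228,330) and the nut at (220,365) in the well. The arm partly hides the top view. I'll overlay the model to compare.

```bash
cat > ov.py <<'E'
from h import *
from plant import snapshot,r
import sys
def sq(x,y,z,h,yaw): return np.array([[x+h*(a*np.cos(yaw)-b*np.sin(yaw)),y+h*(a*np.sin(yaw)+b*np.cos(yaw)),z] for a,b in((-1,-1),(1,-1),(1,1),(-1,1))])
def circ(x,y,z,R): return np.array([[x+R*np.cos(t),y+R*np.sin(t),z] for t in np.linspace(0,6.28,40)])
def draw(n,rc,wx,wy,wyaw,kx,ky,kz,kyaw,out,fs=4):
    c=snapshot(n);x0,y0,w,h=rc
    im=cv2.resize(c["color"][y0:y0+h,x0:x0+w,::-1],(w*fs,h*fs),interpolation=cv2.INTER_CUBIC).copy()
    def L(P,col): cv2.polylines(im,[np.round((proj(c,P)+.5-[x0,y0])*fs).astype(int)],True,col,1,cv2.LINE_AA)
    L(circ(wx,wy,.12,.056),(255,0,255))
    L(sq(wx,wy,.037,.011,wyaw),(0,255,0));L(sq(wx,wy,.045,.0065,wyaw),(0,255,0))
    L(sq(kx,ky,kz,.016,kyaw),(0,255,255));L(sq(kx,ky,kz+.03,.016,kyaw),(255,255,0))
    return im
E
python3 - <<'E'
from ov import *
S,T=snapshot("side"),snapshot("top")
for n,c,u in(("S",S,(345.85,359.2)),("T",T,(458.95,283.6))):print(n,"well",ray(c,np.array(u),.12))
D={"S":(S,(295.7,246.23)),"T":(T,(343.87,273.85))}
for n,(c,u) in D.items():
    f=lambda p: poly_mom(hull(c,box(p[0],p[1],.16,.742)))[:2]-u
    print(n,"key",least_squares(f,[.491,.4217],diff_step=1e-2).x)
p=r.get_state()["tool_pos"]
a=draw("side",(290,270,100,150),.4672,.197,.36,p[0],p[1],p[2]-.142,.358,0)
b=draw("top",(410,210,100,150),.4672,.197,.36,p[0],p[1],p[2]-.142,.358,0)
cv2.imwrite("pics/c5.png",np.hstack([a,b]))
E
```

```text
S well [0.46541426 0.19687226]
T well [0.46859378 0.1984493 ]
S key [0.48943261 0.42141941]
T key [0.49181027 0.42056083]
```

View pics/c5.png

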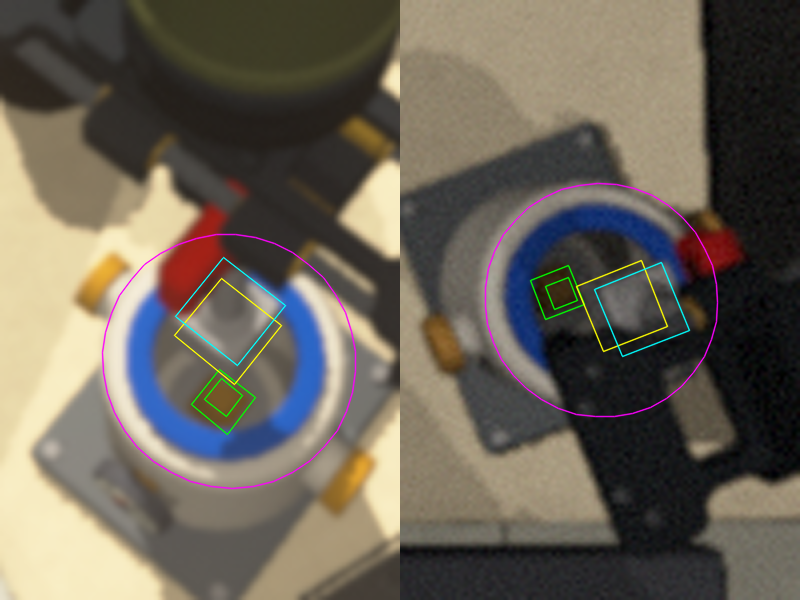

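```bash
python3 - <<'E'
from ov import *
p=r.get_state()["tool_pos"];fs=7
out=[]
for n,rc in(("side",(318,305,56,85)),("top",(440,250,56,85))):
    c=snapshot(n);acc=np.mean([snapshot(n)["color"][:,:,::-1].astype(float) for _ in range(8)],0)
    x0,y0,w,h=rc;im=acc[y0:y0+h,x0:x0+w];im=np.clip(im*(1.3 if n=="side" else 1.8),0,255).astype(np.uint8)
    im=cv2.resize(im,(w*fs,h*fs),interpolation=cv2.INTER_CUBIC)
    for z,col in((p[2]-.142,(0,255,255)),(p[2]-.112,(255,255,0))):
        for q in proj(c,sq(p[0],p[1],z,.016,.358)):
            cv2.circle(im,tuple(np.round((q+.5-[x0,y0])*fs).astype(int)),3,col,-1)
    out.append(im)
cv2.imwrite("pics/c6.png",np.hstack(out));print(r.get_state()["clock"])
E
```

```text
7.9
```

View pics/c6.png

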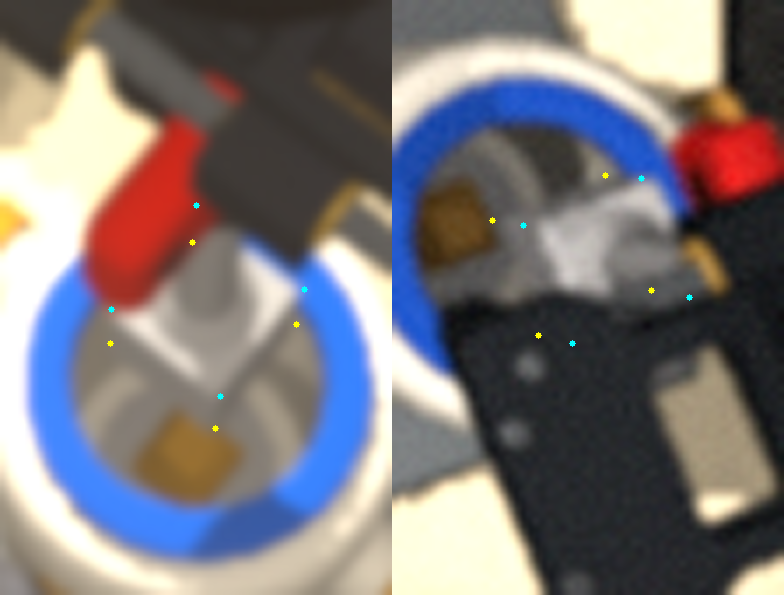

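The averaged crops show the socket's top face in the side view with corners near (118,308), (215,388) and (300,292). The model puts them at (111,309), (220,396) and (304,289). The yaw agrees and the axis is within about 2 mm. I'll apply a small correction and descend to just above the nut.

Call:
drive_tool:
  commands:
    - {"dx": 0.0026,"dy": -0.0008,"dz": 0,"wx": 0,"wy": 0,"wz": 0,"claw": 0}
    - {"dx": 0,"dy": 0,"dz": 0.02,"wx": 0,"wy": 0,"wz": 0,"claw": 0}
    - {"dx": 0,"dy": 0,"dz": 0.02,"wx": 0,"wy": 0,"wz": 0,"claw": 0}
    - {"dx": 0,"dy": 0,"dz": 0.02,"wx": 0,"wy": 0,"wz": 0,"claw": 0}
    - {"dx": 0,"dy": 0,"dz": 0.02,"wx": 0,"wy": 0,"wz": 0,"claw": 0}
    - {"dx": 0,"dy": 0,"dz": 0.02,"wx": 0,"wy": 0,"wz": 0,"claw": 0}
    - {"dx": 0,"dy": 0,"dz": 0.006,"wx": 0,"wy": 0,"wz": 0,"claw": 0}
    - {"dx": 0,"dy": 0,"dz": 0,"wx": 0,"wy": 0,"wz": 0,"claw": 0}
    - {"dx": 0,"dy": 0,"dz": 0,"wx": 0,"wy": 0,"wz": 0,"claw": 0}

```text
clock: 8.8
tool_pos: [0.4691, 0.1991, 0.1971]
eef_rot: [0.984, 0.179, 0.001, -0.0]
contact_force: [-0.5, 0.8, -1.5]
opening: 0.173
```

```bash
python3 st.py .4678 .1982 .163 .355
```

```text
t 8.8 q [-0.743  0.615  0.409  1.96  -0.393  0.643 -1.293] pos [0.4691 0.1991 0.1971] open 0.173
F [-0.53  0.79 -1.46] Mo [-0.025  0.152  0.021] yaw_x 0.3597 zaxis [ 1.3e-03  6.0e-04 -1.0e+00]
tool delta [-0.0016  0.0004  0.0341]
rotvec [-0.0001 -0.0014  0.0047] delta in target frame [-0.0015  0.0004  0.0341]
```

Call:
drive_tool:
  commands:
    - {"dx": -0.001,"dy": 0.0003,"dz": 0.003,"wx": 0,"wy": 0,"wz": 0,"claw": 0}
    - {"dx": 0,"dy": 0,"dz": 0.004,"wx": 0,"wy": 0,"wz": 0,"claw": 0}
    - {"dx": 0,"dy": 0,"dz": 0.004,"wx": 0,"wy": 0,"wz": 0,"claw": 0}
    - {"dx": 0,"dy": 0,"dz": 0.004,"wx": 0,"wy": 0,"wz": 0,"claw": 0}
    - {"dx": 0,"dy": 0,"dz": 0,"wx": 0,"wy": 0,"wz": 0,"claw": 0}
    - {"dx": 0,"dy": 0,"dz": 0,"wx": 0,"wy": 0,"wz": 0,"claw": 0}

```text
clock: 9.4
tool_pos: [0.4675, 0.1983, 0.1813]
eef_rot: [0.984, 0.179, -0.0, 0.0]
contact_force: [-0.5, 0.3, -1.6]
opening: 0.174
```

```bash
python3 st.py .4678 .1982 .163 .355
```

```text
t 9.4 q [-0.73   0.637  0.389  1.979 -0.41   0.602 -1.279] pos [0.4675 0.1983 0.1813] open 0.174
F [-0.53  0.25 -1.6 ] Mo [-0.042  0.128 -0.019] yaw_x 0.3598 zaxis [-3.e-04 -1.e-04 -1.e+00]
tool delta [0.0003 0.0002 0.0183]
rotvec [-0.      0.0003  0.0048] delta in target frame [0.0003 0.0002 0.0183]
```

Call:
drive_tool:
  commands:
    - {"dx": 0,"dy": 0,"dz": 0.003,"wx": 0,"wy": 0,"wz": 0,"claw": 0}
    - {"dx": 0,"dy": 0,"dz": 0.003,"wx": 0,"wy": 0,"wz": 0,"claw": 0}
    - {"dx": 0,"dy": 0,"dz": 0.003,"wx": 0,"wy": 0,"wz": 0,"claw": 0}
    - {"dx": 0,"dy": 0,"dz": 0,"wx": 0,"wy": 0,"wz": 0,"claw": 0}
    - {"dx": 0,"dy": 0,"dz": 0,"wx": 0,"wy": 0,"wz": 0,"claw": 0}

```text
clock: 9.9
tool_pos: [0.4675, 0.1982, 0.1723]
eef_rot: [0.984, 0.179, -0.0, 0.0]
contact_force: [0.1, -0.2, -2.2]
opening: 0.176
```

```bash
python3 st.py .4678 .1982 .163 .355
```

```text
t 9.9 q [-0.722  0.651  0.377  1.987 -0.42   0.579 -1.27 ] pos [0.4675 0.1982 0.1723] open 0.176
F [ 0.05 -0.16 -2.22] Mo [-0.041  0.1   -0.001] yaw_x 0.3597 zaxis [-1.e-04 -1.e-04 -1.e+00]
tool delta [0.0002 0.0001 0.0093]
rotvec [-0.      0.0002  0.0047] delta in target frame [0.0002 0.0001 0.0093]
```

Call:
drive_tool:
  commands:
    - {"dx": 0,"dy": 0,"dz": 0.003,"wx": 0,"wy": 0,"wz": 0,"claw": 0}
    - {"dx": 0,"dy": 0,"dz": 0.003,"wx": 0,"wy": 0,"wz": 0,"claw": 0}
    - {"dx": 0,"dy": 0,"dz": 0.002,"wx": 0,"wy": 0,"wz": 0,"claw": 0}
    - {"dx": 0,"dy": 0,"dz": 0,"wx": 0,"wy": 0,"wz": 0,"claw": 0}
    - {"dx": 0,"dy": 0,"dz": 0,"wx": 0,"wy": 0,"wz": 0,"claw": 0}

```text
clock: 10.4
tool_pos: [0.4676, 0.1982, 0.1644]
eef_rot: [0.984, 0.179, -0.0, -0.0]
contact_force: [0.4, -0.2, -2.1]
opening: 0.176
```

```bash
python3 st.py .4678 .1982 .163 .355
```

```text
t 10.4 q [-0.715  0.663  0.366  1.994 -0.428  0.559 -1.263] pos [0.4676 0.1982 0.1644] open 0.176
F [ 0.37 -0.24 -2.14] Mo [-0.027  0.134 -0.008] yaw_x 0.3597 zaxis [-0.  0. -1.]
tool delta [0.0002 0.0001 0.0014]
rotvec [-0.      0.      0.0047] delta in target frame [0.0002 0.0001 0.0014]
```

Call:
drive_tool:
  commands:
    - {"dx": 0,"dy": 0,"dz": 0.001,"wx": 0,"wy": 0,"wz": 0,"claw": 0}
    - {"dx": 0,"dy": 0,"dz": 0.001,"wx": 0,"wy": 0,"wz": 0,"claw": 0}
    - {"dx": 0,"dy": 0,"dz": 0,"wx": 0,"wy": 0,"wz": 0,"claw": 0}
    - {"dx": 0,"dy": 0,"dz": 0,"wx": 0,"wy": 0,"wz": 0,"claw": 0}

```text
clock: 10.8
tool_pos: [0.4683, 0.1983, 0.1633]
eef_rot: [0.984, 0.179, 0.001, -0.0]
contact_force: [-0.6, -0.0, 4.5]
opening: 0.175
```

```bash
python3 st.py
```

```text
t 10.8 q [-0.713  0.664  0.364  1.995 -0.43   0.555 -1.261] pos [0.4683 0.1983 0.1633] open 0.175
F [-0.59 -0.01  4.48] Mo [-0.12   0.312  0.023] yaw_x 0.3594 zaxis [ 1.7e-03  8.0e-04 -1.0e+00]
```

The floor contact at TCP z 0.1633 (+6.6 N) shows the key fully on. I'll back off 1 mm and turn counter-clockwise.

Call:
drive_tool:
  commands:
    - {"dx": 0,"dy": 0,"dz": -0.001,"wx": 0,"wy": 0,"wz": 0,"claw": 0}
    - {"dx": 0,"dy": 0,"dz": 0,"wx": 0,"wy": 0,"wz": 0,"claw": 0}
    - {"dx": 0,"dy": 0,"dz": 0,"wx": 0,"wy": 0,"wz": -0.05,"claw": 0}
    - {"dx": 0,"dy": 0,"dz": 0,"wx": 0,"wy": 0,"wz": -0.05,"claw": 0}
    - {"dx": 0,"dy": 0,"dz": 0,"wx": 0,"wy": 0,"wz": -0.05,"claw": 0}
    - {"dx": 0,"dy": 0,"dz": 0,"wx": 0,"wy": 0,"wz": -0.05,"claw": 0}
    - {"dx": 0,"dy": 0,"dz": 0,"wx": 0,"wy": 0,"wz": -0.05,"claw": 0}
    - {"dx": 0,"dy": 0,"dz": 0,"wx": 0,"wy": 0,"wz": -0.05,"claw": 0}
    - {"dx": 0,"dy": 0,"dz": 0,"wx": 0,"wy": 0,"wz": 0,"claw": 0}
  grip_force: 60

```text
clock: 11.7
tool_pos: [0.4676, 0.1984, 0.1633]
eef_rot: [0.946, 0.324, 0.0, -0.0]
contact_force: [0.5, 0.3, -1.4]
opening: 0.173
```

```bash
python3 st.py
```

```text
t 11.7 q [-0.663  0.652  0.278  1.992 -0.33   0.54  -1.064] pos [0.4676 0.1984 0.1633] open 0.173
F [ 0.5   0.26 -1.43] Mo [ 0.072  0.091 -0.07 ] yaw_x 0.6598 zaxis [ 0.e+00  4.e-04 -1.e+00]
```

Call:
drive_tool:
  commands:
    - {"dx": 0,"dy": 0,"dz": 0,"wx": 0,"wy": 0,"wz": -0.06,"claw": 0}
    - {"dx": 0,"dy": 0,"dz": 0,"wx": 0,"wy": 0,"wz": -0.06,"claw": 0}
    - {"dx": 0,"dy": 0,"dz": 0,"wx": 0,"wy": 0,"wz": -0.06,"claw": 0}
    - {"dx": 0,"dy": 0,"dz": 0,"wx": 0,"wy": 0,"wz": -0.06,"claw": 0}
    - {"dx": 0,"dy": 0,"dz": 0,"wx": 0,"wy": 0,"wz": -0.06,"claw": 0}
    - {"dx": 0,"dy": 0,"dz": 0,"wx": 0,"wy": 0,"wz": -0.06,"claw": 0}
    - {"dx": 0,"dy": 0,"dz": 0,"wx": 0,"wy": 0,"wz": -0.06,"claw": 0}
    - {"dx": 0,"dy": 0,"dz": 0,"wx": 0,"wy": 0,"wz": -0.06,"claw": 0}
    - {"dx": 0,"dy": 0,"dz": 0,"wx": 0,"wy": 0,"wz": -0.06,"claw": 0}
    - {"dx": 0,"dy": 0,"dz": 0,"wx": 0,"wy": 0,"wz": -0.06,"claw": 0}
    - {"dx": 0,"dy": 0,"dz": 0,"wx": 0,"wy": 0,"wz": -0.06,"claw": 0}
    - {"dx": 0,"dy": 0,"dz": 0,"wx": 0,"wy": 0,"wz": 0,"claw": 0}

```text
clock: 12.9
tool_pos: [0.4674, 0.1981, 0.1633]
eef_rot: [0.79, 0.612, -0.0, -0.0]
contact_force: [0.1, -0.1, 0.1]
opening: 0.174
```

```bash
python3 st.py
```

```text
t 12.9 q [-0.548  0.635  0.091  1.987 -0.108  0.525 -0.633] pos [0.4674 0.1981 0.1633] open 0.174
F [ 0.13 -0.05  0.11] Mo [-0.032  0.158 -0.165] yaw_x 1.3184 zaxis [-6.e-04 -0.e+00 -1.e+00]
```

Call:
drive_tool:
  commands:
    - {"dx": 0,"dy": 0,"dz": 0,"wx": 0,"wy": 0,"wz": -0.05,"claw": 0}
    - {"dx": 0,"dy": 0,"dz": 0,"wx": 0,"wy": 0,"wz": -0.05,"claw": 0}
    - {"dx": 0,"dy": 0,"dz": 0,"wx": 0,"wy": 0,"wz": -0.05,"claw": 0}
    - {"dx": 0,"dy": 0,"dz": 0,"wx": 0,"wy": 0,"wz": -0.05,"claw": 0}
    - {"dx": 0,"dy": 0,"dz": 0,"wx": 0,"wy": 0,"wz": -0.03,"claw": 0}
    - {"dx": 0,"dy": 0,"dz": 0,"wx": 0,"wy": 0,"wz": 0,"claw": 0}

```text
clock: 13.5
tool_pos: [0.4674, 0.1981, 0.1633]
eef_rot: [0.715, 0.699, -0.0, -0.0]
contact_force: [-0.5, 0.7, -2.0]
opening: 0.175
```

```bash
python3 st.py
```

```text
t 13.5 q [-0.508  0.632  0.026  1.985 -0.031  0.526 -0.483] pos [0.4674 0.1981 0.1633] open 0.175
F [-0.53  0.7  -2.03] Mo [-0.125  0.182 -0.184] yaw_x 1.5483 zaxis [-6.e-04 -2.e-04 -1.e+00]
```

Call:
drive_tool:
  commands:
    - {"dx": 0,"dy": 0,"dz": 0,"wx": 0,"wy": 0,"wz": -0.03,"claw": 0}
    - {"dx": 0,"dy": 0,"dz": 0,"wx": 0,"wy": 0,"wz": -0.03,"claw": 0}
    - {"dx": 0,"dy": 0,"dz": 0,"wx": 0,"wy": 0,"wz": -0.02,"claw": 0}
    - {"dx": 0,"dy": 0,"dz": 0,"wx": 0,"wy": 0,"wz": 0,"claw": 0}

```text
clock: 13.9
tool_pos: [0.4674, 0.1981, 0.1633]
eef_rot: [0.686, 0.728, -0.0, -0.0]
contact_force: [-0.8, 0.1, -2.1]
opening: 0.178
```

```bash
python3 st.py
```

```text
t 13.9 q [-0.493  0.631  0.003  1.984 -0.003  0.527 -0.429] pos [0.4674 0.1981 0.1633] open 0.178
F [-0.79  0.13 -2.07] Mo [-0.166  0.26  -0.198] yaw_x 1.6302 zaxis [-4.e-04 -0.e+00 -1.e+00]
```

Call:
drive_tool:
  commands:
    - {"dx": 0,"dy": 0,"dz": 0,"wx": 0,"wy": 0,"wz": -0.02,"claw": 0}
    - {"dx": 0,"dy": 0,"dz": 0,"wx": 0,"wy": 0,"wz": -0.02,"claw": 0}
    - {"dx": 0,"dy": 0,"dz": 0,"wx": 0,"wy": 0,"wz": 0,"claw": 0}

```text
clock: 14.2
tool_pos: [0.4674, 0.1982, 0.1633]
eef_rot: [0.671, 0.741, -0.0, -0.0]
contact_force: [-0.5, -0.8, -2.6]
opening: 0.173
```

```bash
python3 st.py; python3 - <<'E'
from ov import *
import cv2
acc=np.mean([snapshot("side")["color"][:,:,::-1].astype(float) for _ in range(6)],0)
im=np.clip(acc[290:410,290:390]*1.2,0,255).astype(np.uint8)
cv2.imwrite("pics/c7.png",cv2.resize(im,None,fx=5,fy=5,interpolation=cv2.INTER_CUBIC))
E
```

```text
t 14.2 q [-0.486  0.631 -0.009  1.984  0.01   0.527 -0.402] pos [0.4674 0.1982 0.1633] open 0.173
F [-0.46 -0.78 -2.57] Mo [-0.15   0.279 -0.181] yaw_x 1.6704 zaxis [-4.e-04 -1.e-04 -1.e+00]
```

View pics/c7.png

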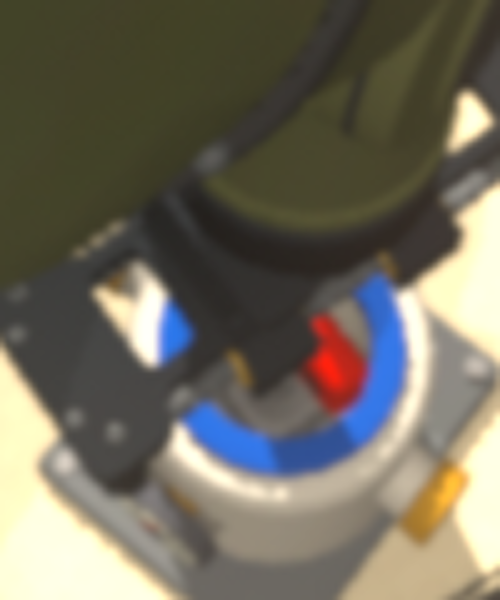

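The handle's red end at (340,365) has turned with the jaws, and the key is still in the well. I'll nudge on to feel the stop.

Call:
drive_tool:
  commands:
    - {"dx": 0,"dy": 0,"dz": 0,"wx": 0,"wy": 0,"wz": -0.02,"claw": 0}
    - {"dx": 0,"dy": 0,"dz": 0,"wx": 0,"wy": 0,"wz": -0.02,"claw": 0}
    - {"dx": 0,"dy": 0,"dz": 0,"wx": 0,"wy": 0,"wz": -0.02,"claw": 0}
    - {"dx": 0,"dy": 0,"dz": 0,"wx": 0,"wy": 0,"wz": 0,"claw": 0}

```text
clock: 14.9
tool_pos: [0.4675, 0.1981, 0.1634]
eef_rot: [0.649, 0.761, -0.0, -0.0]
contact_force: [-1.1, -0.4, -3.4]
opening: 0.174
```

```bash
python3 st.py
```

```text
t 14.9 q [-0.475  0.631 -0.026  1.983  0.03   0.528 -0.363] pos [0.4675 0.1981 0.1634] open 0.174
F [-1.09 -0.42 -3.43] Mo [-0.203  0.29  -0.519] yaw_x 1.7294 zaxis [-2.e-04  2.e-04 -1.e+00]
```

The stop is reached (moment −0.52 N m). Now I'll hold for over 2 s.

Call:
drive_tool:
  commands:
    - {"dx": 0,"dy": 0,"dz": 0,"wx": 0,"wy": 0,"wz": 0.01,"claw": 0}
    - {"dx": 0,"dy": 0,"dz": 0,"wx": 0,"wy": 0,"wz": 0,"claw": 0}
    - {"dx": 0,"dy": 0,"dz": 0,"wx": 0,"wy": 0,"wz": 0,"claw": 0}
    - {"dx": 0,"dy": 0,"dz": 0,"wx": 0,"wy": 0,"wz": 0,"claw": 0}
    - {"dx": 0,"dy": 0,"dz": 0,"wx": 0,"wy": 0,"wz": 0,"claw": 0}
    - {"dx": 0,"dy": 0,"dz": 0,"wx": 0,"wy": 0,"wz": 0,"claw": 0}
    - {"dx": 0,"dy": 0,"dz": 0,"wx": 0,"wy": 0,"wz": 0,"claw": 0}
    - {"dx": 0,"dy": 0,"dz": 0,"wx": 0,"wy": 0,"wz": 0,"claw": 0}
    - {"dx": 0,"dy": 0,"dz": 0,"wx": 0,"wy": 0,"wz": 0,"claw": 0}
    - {"dx": 0,"dy": 0,"dz": 0,"wx": 0,"wy": 0,"wz": 0,"claw": 0}
    - {"dx": 0,"dy": 0,"dz": 0,"wx": 0,"wy": 0,"wz": 0,"claw": 0}
    - {"dx": 0,"dy": 0,"dz": 0,"wx": 0,"wy": 0,"wz": 0,"claw": 0}

```text
clock: 16.1
tool_pos: [0.4675, 0.1983, 0.1634]
eef_rot: [0.652, 0.758, -0.0, -0.0]
contact_force: [-0.9, -0.8, -3.1]
opening: 0.176
```

Call:
drive_tool:
  commands:
    - {"dx": 0,"dy": 0,"dz": 0,"wx": 0,"wy": 0,"wz": 0,"claw": 0}
    - {"dx": 0,"dy": 0,"dz": 0,"wx": 0,"wy": 0,"wz": 0,"claw": 0}
    - {"dx": 0,"dy": 0,"dz": 0,"wx": 0,"wy": 0,"wz": 0,"claw": 0}
    - {"dx": 0,"dy": 0,"dz": 0,"wx": 0,"wy": 0,"wz": 0,"claw": 0}
    - {"dx": 0,"dy": 0,"dz": 0,"wx": 0,"wy": 0,"wz": 0,"claw": 0}
    - {"dx": 0,"dy": 0,"dz": 0,"wx": 0,"wy": 0,"wz": 0,"claw": 0}
    - {"dx": 0,"dy": 0,"dz": 0,"wx": 0,"wy": 0,"wz": 0,"claw": 0}
    - {"dx": 0,"dy": 0,"dz": 0,"wx": 0,"wy": 0,"wz": 0,"claw": 0}
    - {"dx": 0,"dy": 0,"dz": 0,"wx": 0,"wy": 0,"wz": 0,"claw": 0}
    - {"dx": 0,"dy": 0,"dz": 0,"wx": 0,"wy": 0,"wz": 0,"claw": 0}
    - {"dx": 0,"dy": 0,"dz": 0,"wx": 0,"wy": 0,"wz": 0,"claw": 0}

```text
clock: 17.2
tool_pos: [0.4676, 0.1982, 0.1634]
eef_rot: [0.653, 0.758, 0.0, -0.0]
contact_force: [-0.8, 0.1, -5.6]
opening: 0.172
```

```bash
python3 st.py
```

```text
t 17.2 q [-0.478  0.631 -0.023  1.983  0.027  0.528 -0.37 ] pos [0.4676 0.1982 0.1634] open 0.172
F [-0.84  0.08 -5.57] Mo [-0.245  0.28  -0.432] yaw_x 1.7198 zaxis [-0.  0. -1.]
```

Call:
drive_tool:
  commands:
    - {"dx": 0,"dy": 0,"dz": 0,"wx": 0,"wy": 0,"wz": 0.03,"claw": 0}
    - {"dx": 0,"dy": 0,"dz": 0,"wx": 0,"wy": 0,"wz": 0.04,"claw": 0}
    - {"dx": 0,"dy": 0,"dz": 0,"wx": 0,"wy": 0,"wz": 0.05,"claw": 0}
    - {"dx": 0,"dy": 0,"dz": 0,"wx": 0,"wy": 0,"wz": 0.05,"claw": 0}
    - {"dx": 0,"dy": 0,"dz": 0,"wx": 0,"wy": 0,"wz": 0.05,"claw": 0}
    - {"dx": 0,"dy": 0,"dz": 0,"wx": 0,"wy": 0,"wz": 0.05,"claw": 0}
    - {"dx": 0,"dy": 0,"dz": 0,"wx": 0,"wy": 0,"wz": 0.05,"claw": 0}
    - {"dx": 0,"dy": 0,"dz": 0,"wx": 0,"wy": 0,"wz": 0.05,"claw": 0}
    - {"dx": 0,"dy": 0,"dz": 0,"wx": 0,"wy": 0,"wz": 0.05,"claw": 0}
    - {"dx": 0,"dy": 0,"dz": 0,"wx": 0,"wy": 0,"wz": 0.05,"claw": 0}
    - {"dx": 0,"dy": 0,"dz": 0,"wx": 0,"wy": 0,"wz": 0.05,"claw": 0}

```text
clock: 18.3
tool_pos: [0.4677, 0.1987, 0.1634]
eef_rot: [0.826, 0.564, 0.0, 0.0]
contact_force: [-1.0, -0.8, -5.4]
opening: 0.177
```

```bash
python3 st.py
```

```text
t 18.3 q [-0.57   0.637  0.126  1.987 -0.149  0.525 -0.713] pos [0.4677 0.1987 0.1634] open 0.177
F [-1.03 -0.77 -5.44] Mo [-0.173  0.198 -0.099] yaw_x 1.1973 zaxis [ 6.e-04  3.e-04 -1.e+00]
```

Call:
drive_tool:
  commands:
    - {"dx": 0,"dy": 0,"dz": 0,"wx": 0,"wy": 0,"wz": 0.05,"claw": 0}
    - {"dx": 0,"dy": 0,"dz": 0,"wx": 0,"wy": 0,"wz": 0.05,"claw": 0}
    - {"dx": 0,"dy": 0,"dz": 0,"wx": 0,"wy": 0,"wz": 0.05,"claw": 0}
    - {"dx": 0,"dy": 0,"dz": 0,"wx": 0,"wy": 0,"wz": 0.05,"claw": 0}
    - {"dx": 0,"dy": 0,"dz": 0,"wx": 0,"wy": 0,"wz": 0.05,"claw": 0}
    - {"dx": 0,"dy": 0,"dz": 0,"wx": 0,"wy": 0,"wz": 0.05,"claw": 0}
    - {"dx": 0,"dy": 0,"dz": 0,"wx": 0,"wy": 0,"wz": 0.05,"claw": 0}
    - {"dx": 0,"dy": 0,"dz": 0,"wx": 0,"wy": 0,"wz": 0.05,"claw": 0}
    - {"dx": 0,"dy": 0,"dz": 0,"wx": 0,"wy": 0,"wz": 0.05,"claw": 0}
    - {"dx": 0,"dy": 0,"dz": 0,"wx": 0,"wy": 0,"wz": 0,"claw": 0}

```text
clock: 19.3
tool_pos: [0.4679, 0.1988, 0.1634]
eef_rot: [0.931, 0.366, 0.001, 0.0]
contact_force: [-0.6, -0.0, -6.6]
opening: 0.177
```

```bash
python3 st.py
```

```text
t 19.3 q [-0.649  0.649  0.253  1.991 -0.3    0.536 -1.006] pos [0.4679 0.1988 0.1634] open 0.177
F [-0.56 -0.03 -6.61] Mo [-0.055  0.166 -0.087] yaw_x 0.7497 zaxis [ 1.e-03  2.e-04 -1.e+00]
```

Call:
drive_tool:
  commands:
    - {"dx": 0,"dy": 0,"dz": 0,"wx": 0,"wy": 0,"wz": 0.05,"claw": 0}
    - {"dx": 0,"dy": 0,"dz": 0,"wx": 0,"wy": 0,"wz": 0.05,"claw": 0}
    - {"dx": 0,"dy": 0,"dz": 0,"wx": 0,"wy": 0,"wz": 0.05,"claw": 0}
    - {"dx": 0,"dy": 0,"dz": 0,"wx": 0,"wy": 0,"wz": 0.05,"claw": 0}
    - {"dx": 0,"dy": 0,"dz": 0,"wx": 0,"wy": 0,"wz": 0.05,"claw": 0}
    - {"dx": 0,"dy": 0,"dz": 0,"wx": 0,"wy": 0,"wz": 0,"claw": 0}

```text
clock: 19.9
tool_pos: [0.4682, 0.1989, 0.1638]
eef_rot: [0.969, 0.248, 0.001, -0.0]
contact_force: [-0.1, -0.3, -1.6]
opening: 0.176
```

```bash
python3 st.py
```

```text
t 19.9 q [-0.691  0.657  0.325  1.993 -0.383  0.548 -1.169] pos [0.4682 0.1989 0.1638] open 0.176
F [-0.06 -0.34 -1.56] Mo [-0.048  0.213 -0.023] yaw_x 0.5012 zaxis [ 1.6e-03  7.0e-04 -1.0e+00]
```

Call:
drive_tool:
  commands:
    - {"dx": 0,"dy": 0,"dz": 0,"wx": 0,"wy": 0,"wz": 0.05,"claw": 0}
    - {"dx": 0,"dy": 0,"dz": 0,"wx": 0,"wy": 0,"wz": 0.03,"claw": 0}
    - {"dx": 0,"dy": 0,"dz": 0,"wx": 0,"wy": 0,"wz": 0,"claw": 0}
    - {"dx": 0,"dy": 0,"dz": 0,"wx": 0,"wy": 0,"wz": 0,"claw": 0}
    - {"dx": 0,"dy": 0,"dz": 0,"wx": 0,"wy": 0,"wz": 0,"claw": 0}

```text
clock: 20.4
tool_pos: [0.4677, 0.1984, 0.1635]
eef_rot: [0.978, 0.209, 0.0, -0.0]
contact_force: [0.0, 1.0, -0.9]
opening: 0.173
```

```bash
python3 st.py
```

```text
t 20.4 q [-0.704  0.661  0.347  1.994 -0.409  0.553 -1.222] pos [0.4677 0.1984 0.1635] open 0.173
F [ 0.04  0.96 -0.86] Mo [-0.084  0.173 -0.018] yaw_x 0.4208 zaxis [ 3.e-04  2.e-04 -1.e+00]
```

Torque is gone and the key sits free on the shut nut. I'll lift slowly at first.

Call:
drive_tool:
  commands:
    - {"dx": 0,"dy": 0,"dz": -0.005,"wx": 0,"wy": 0,"wz": 0,"claw": 0}
    - {"dx": 0,"dy": 0,"dz": -0.01,"wx": 0,"wy": 0,"wz": 0,"claw": 0}
    - {"dx": 0,"dy": 0,"dz": -0.015,"wx": 0,"wy": 0,"wz": 0,"claw": 0}
    - {"dx": 0,"dy": 0,"dz": -0.02,"wx": 0,"wy": 0,"wz": 0,"claw": 0}
    - {"dx": 0,"dy": 0,"dz": -0.02,"wx": 0,"wy": 0,"wz": 0,"claw": 0}
    - {"dx": 0,"dy": 0,"dz": -0.02,"wx": 0,"wy": 0,"wz": 0,"claw": 0}
    - {"dx": 0,"dy": 0,"dz": -0.02,"wx": 0,"wy": 0,"wz": 0,"claw": 0}
    - {"dx": 0,"dy": 0,"dz": -0.02,"wx": 0,"wy": 0,"wz": 0,"claw": 0}
    - {"dx": 0,"dy": 0,"dz": -0.01,"wx": 0,"wy": 0,"wz": 0,"claw": 0}
    - {"dx": 0,"dy": 0,"dz": 0,"wx": 0,"wy": 0,"wz": 0,"claw": 0}

```text
clock: 21.4
tool_pos: [0.4683, 0.1984, 0.305]
eef_rot: [0.978, 0.208, 0.002, -0.0]
contact_force: [-0.4, 0.1, -1.8]
opening: 0.174
```

```bash
python3 st.py .491 .4213 .30 .74; python3 - <<'E'
from plant import snapshot;import cv2
import numpy as np
s=snapshot("side")["color"][:,:,::-1]
cv2.imwrite("pics/c8.png",cv2.resize(s[290:420,290:400],None,fx=4,fy=4,interpolation=cv2.INTER_CUBIC))
E
```

```text
t 21.4 q [-0.807  0.468  0.492  1.825 -0.274  0.913 -1.342] pos [0.4683 0.1984 0.305 ] open 0.174
F [-0.45  0.07 -1.85] Mo [-0.043  0.119 -0.048] yaw_x 0.4198 zaxis [ 0.0028  0.0016 -1.    ]
tool delta [ 0.1116 -0.1943  0.0054]
rotvec [ 2.000e-04 -3.300e-03 -3.202e-01] delta in target frame [ 0.1671 -0.1493  0.005 ]
```

View pics/c8.png

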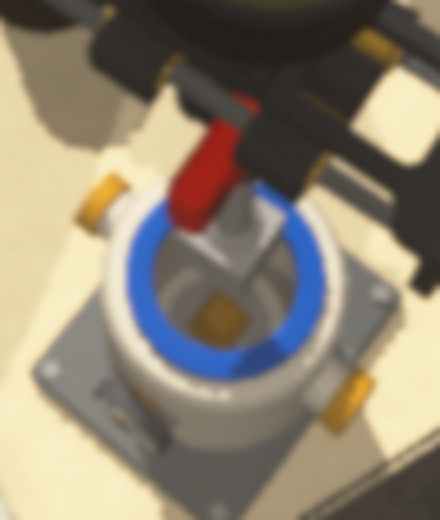

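The nut (220,320) is back square to the base, and the key is held upright with the socket at (235,230). I'll carry it back over its cup.

Call:
drive_tool:
  commands:
    - {"dx": 0,"dy": 0,"dz": 0,"wx": 0,"wy": 0,"wz": -0.11,"claw": 0}
    - {"dx": 0,"dy": 0,"dz": 0,"wx": 0,"wy": 0,"wz": -0.11,"claw": 0}
    - {"dx": 0,"dy": 0,"dz": 0,"wx": 0,"wy": 0,"wz": -0.1,"claw": 0}
    - {"dx": 0.0278,"dy": -0.0249,"dz": 0,"wx": 0,"wy": 0,"wz": 0,"claw": 0}
    - {"dx": 0.0278,"dy": -0.0249,"dz": 0,"wx": 0,"wy": 0,"wz": 0,"claw": 0}
    - {"dx": 0.0278,"dy": -0.0249,"dz": 0,"wx": 0,"wy": 0,"wz": 0,"claw": 0}
    - {"dx": 0.0278,"dy": -0.0249,"dz": 0,"wx": 0,"wy": 0,"wz": 0,"claw": 0}
    - {"dx": 0.0278,"dy": -0.0249,"dz": 0,"wx": 0,"wy": 0,"wz": 0,"claw": 0}
    - {"dx": 0.0278,"dy": -0.0249,"dz": 0,"wx": 0,"wy": 0,"wz": 0,"claw": 0}
    - {"dx": 0,"dy": 0,"dz": 0,"wx": 0,"wy": 0,"wz": 0,"claw": 0}
    - {"dx": 0,"dy": 0,"dz": 0,"wx": 0,"wy": 0,"wz": 0,"claw": 0}

```text
clock: 22.55
tool_pos: [0.4891, 0.4211, 0.3014]
eef_rot: [0.932, 0.362, -0.002, 0.001]
contact_force: [0.3, -1.1, -1.7]
opening: 0.175
```

```bash
python3 st.py .491 .4213 .1525 .74; python3 - <<'E'
from plant import snapshot;import cv2
import numpy as np
f=lambda n,x,y:cv2.resize(snapshot(n)["color"][y:y+110,x:x+90,::-1],None,fx=4.4,fy=5,interpolation=cv2.INTER_CUBIC)
cv2.imwrite("pics/c9.png",np.hstack([f("side",255,200),f("top",300,220)]))
E
```

```text
t 22.55 q [-0.981  0.671  0.386  1.411 -0.263  1.115 -1.383] pos [0.4891 0.4211 0.3014] open 0.175
F [ 0.27 -1.14 -1.73] Mo [-0.072  0.082 -0.01 ] yaw_x 0.7414 zaxis [-0.0024 -0.0026 -1.    ]
tool delta [0.0021 0.0011 0.1489]
rotvec [0.0003 0.0035 0.0014] delta in target frame [0.0015 0.0012 0.1489]
```

View pics/c9.png

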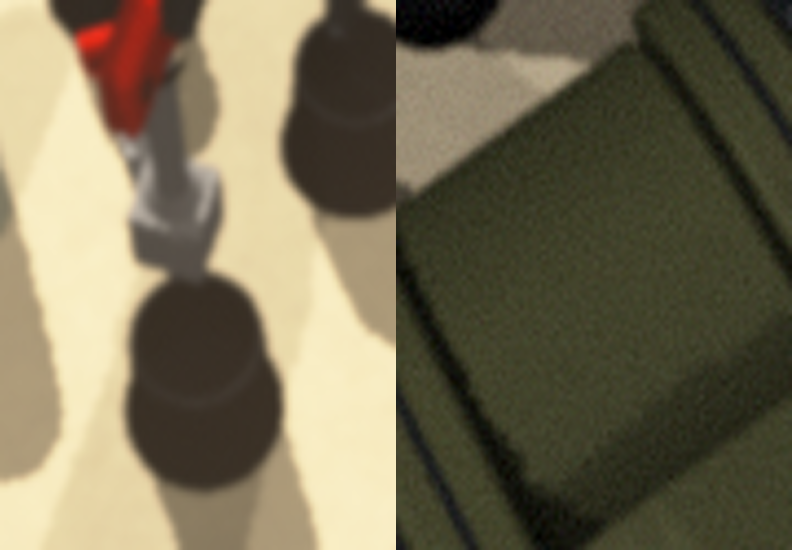

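Side view: the key hangs above the cup, socket at crop (178,225) and cup mouth centre near (200,340). I'll check the cup's centre numerically.

```bash
python3 - <<'E'
from h import *
from plant import snapshot
from ov import circ
S=snapshot("side")
i=S["color"].astype(int);m=comp((i.max(2)<85),(301,275)).astype(np.uint8);m[:254]=0
ys,xs=np.nonzero(m);print(m.sum(),xs.min(),xs.max(),ys.min(),ys.max())
# silhouette fit: mouth outer radius unknown, foot .042
d=mask_mom(m)
def f(p): 
    P=np.vstack([circ(p[0],p[1],0,.042),circ(p[0],p[1],.07,p[2])])
    return (poly_mom(hull(S,P))-d)*[1,1,.1,.1,.1]
s=least_squares(f,[.49,.421,.034],diff_step=1e-2);print(s.x,s.fun)
print(ray(S,np.array((255+200/4.4,200+340/5)),.07))
E
```

```text
1141 285 317 254 297
[0.49097912 0.42216294 0.02849161] [ 0.00634547 -0.03098797  1.57686157 -0.22879796 -0.23837796]
[0.49110458 0.41659502]
```

Call:
drive_tool:
  commands:
    - {"dx": 0.0015,"dy": 0.001,"dz": 0,"wx": 0,"wy": 0,"wz": 0,"claw": 0}
    - {"dx": 0,"dy": 0,"dz": 0.02,"wx": 0,"wy": 0,"wz": 0,"claw": 0}
    - {"dx": 0,"dy": 0,"dz": 0.02,"wx": 0,"wy": 0,"wz": 0,"claw": 0}
    - {"dx": 0,"dy": 0,"dz": 0.02,"wx": 0,"wy": 0,"wz": 0,"claw": 0}
    - {"dx": 0,"dy": 0,"dz": 0.02,"wx": 0,"wy": 0,"wz": 0,"claw": 0}
    - {"dx": 0,"dy": 0,"dz": 0.015,"wx": 0,"wy": 0,"wz": 0,"claw": 0}
    - {"dx": 0,"dy": 0,"dz": 0.01,"wx": 0,"wy": 0,"wz": 0,"claw": 0}
    - {"dx": 0,"dy": 0,"dz": 0.01,"wx": 0,"wy": 0,"wz": 0,"claw": 0}
    - {"dx": 0,"dy": 0,"dz": 0,"wx": 0,"wy": 0,"wz": 0,"claw": 0}
    - {"dx": 0,"dy": 0,"dz": 0,"wx": 0,"wy": 0,"wz": 0,"claw": 0}

```text
clock: 23.7
tool_pos: [0.4922, 0.4214, 0.1889]
eef_rot: [0.932, 0.361, 0.0, -0.0]
contact_force: [-0.9, 0.0, -1.1]
opening: 0.174
```

```bash
python3 st.py .491 .4213 .1525 .74
```

```text
t 23.7 q [-0.956  0.784  0.338  1.545 -0.312  0.866 -1.337] pos [0.4922 0.4214 0.1889] open 0.174
F [-0.88  0.03 -1.15] Mo [-0.067  0.111  0.01 ] yaw_x 0.7396 zaxis [ 7.e-04  5.e-04 -1.e+00]
tool delta [-0.001  -0.0007  0.0364]
rotvec [ 0.     -0.0008 -0.0004] delta in target frame [-0.001  -0.0007  0.0364]
```

Call:
drive_tool:
  commands:
    - {"dx": -0.0007,"dy": -0.0004,"dz": 0.008,"wx": 0,"wy": 0,"wz": 0,"claw": 0}
    - {"dx": 0,"dy": 0,"dz": 0.008,"wx": 0,"wy": 0,"wz": 0,"claw": 0}
    - {"dx": 0,"dy": 0,"dz": 0.008,"wx": 0,"wy": 0,"wz": 0,"claw": 0}
    - {"dx": 0,"dy": 0,"dz": 0.006,"wx": 0,"wy": 0,"wz": 0,"claw": 0}
    - {"dx": 0,"dy": 0,"dz": 0.003,"wx": 0,"wy": 0,"wz": 0,"claw": 0}
    - {"dx": 0,"dy": 0,"dz": 0.002,"wx": 0,"wy": 0,"wz": 0,"claw": 0}
    - {"dx": 0,"dy": 0,"dz": 0,"wx": 0,"wy": 0,"wz": 0,"claw": 0}
    - {"dx": 0,"dy": 0,"dz": 0,"wx": 0,"wy": 0,"wz": 0,"claw": 0}

```text
clock: 24.5
tool_pos: [0.4913, 0.4213, 0.1537]
eef_rot: [0.932, 0.362, 0.0, -0.0]
contact_force: [-0.1, -1.3, -1.5]
opening: 0.177
```

```bash
python3 st.py .491 .4213 .1525 .74
```

```text
t 24.5 q [-0.947  0.824  0.319  1.576 -0.329  0.794 -1.323] pos [0.4913 0.4213 0.1537] open 0.177
F [-0.07 -1.31 -1.46] Mo [-0.014  0.099  0.001] yaw_x 0.7398 zaxis [ 4.e-04  4.e-04 -1.e+00]
tool delta [-0.0002 -0.0002  0.0012]
rotvec [ 0.     -0.0006 -0.0002] delta in target frame [-0.0002 -0.0002  0.0012]
```

Call:
drive_tool:
  commands:
    - {"dx": 0,"dy": 0,"dz": 0.001,"wx": 0,"wy": 0,"wz": 0,"claw": 0}
    - {"dx": 0,"dy": 0,"dz": 0.001,"wx": 0,"wy": 0,"wz": 0,"claw": 0}
    - {"dx": 0,"dy": 0,"dz": 0,"wx": 0,"wy": 0,"wz": 0,"claw": 0}
    - {"dx": 0,"dy": 0,"dz": 0,"wx": 0,"wy": 0,"wz": 0,"claw": 0}

```text
clock: 24.9
tool_pos: [0.4917, 0.4214, 0.1523]
eef_rot: [0.932, 0.361, 0.001, -0.0]
contact_force: [-0.0, -0.4, 5.3]
opening: 0.174
```

```bash
python3 st.py
```

```text
t 24.9 q [-0.947  0.826  0.318  1.577 -0.33   0.79  -1.322] pos [0.4917 0.4214 0.1523] open 0.174
F [-0.   -0.38  5.25] Mo [-0.138  0.198 -0.031] yaw_x 0.7396 zaxis [ 0.0014  0.0011 -1.    ]
```

The key is on the holder's floor (+5 N). I'll release.

Call:
drive_tool:
  commands:
    - {"dx": 0,"dy": 0,"dz": -0.0007,"wx": 0,"wy": 0,"wz": 0,"claw": 0}
    - {"dx": 0,"dy": 0,"dz": 0,"wx": 0,"wy": 0,"wz": 0,"claw": 0}
    - {"dx": 0,"dy": 0,"dz": 0,"wx": 0,"wy": 0,"wz": 0,"claw": 0.22}
    - {"dx": 0,"dy": 0,"dz": 0,"wx": 0,"wy": 0,"wz": 0,"claw": 0.3}
    - {"dx": 0,"dy": 0,"dz": 0,"wx": 0,"wy": 0,"wz": 0,"claw": 0.5}
    - {"dx": 0,"dy": 0,"dz": 0,"wx": 0,"wy": 0,"wz": 0,"claw": 0.8}
    - {"dx": 0,"dy": 0,"dz": 0,"wx": 0,"wy": 0,"wz": 0,"claw": 1}
    - {"dx": 0,"dy": 0,"dz": 0,"wx": 0,"wy": 0,"wz": 0,"claw": 1}
    - {"dx": 0,"dy": 0,"dz": 0,"wx": 0,"wy": 0,"wz": 0,"claw": 1}
    - {"dx": 0,"dy": 0,"dz": 0,"wx": 0,"wy": 0,"wz": 0,"claw": 1}
    - {"dx": 0,"dy": 0,"dz": 0,"wx": 0,"wy": 0,"wz": 0,"claw": 1}
    - {"dx": 0,"dy": 0,"dz": 0,"wx": 0,"wy": 0,"wz": 0,"claw": 1}

```text
clock: 26.1
tool_pos: [0.491, 0.4212, 0.1521]
eef_rot: [0.932, 0.362, 0.0, -0.0]
contact_force: [-0.0, -0.4, 0.1]
opening: 0.992
```

Call:
drive_tool:
  commands:
    - {"dx": 0,"dy": 0,"dz": 0,"wx": 0,"wy": 0,"wz": 0,"claw": 1}
    - {"dx": 0,"dy": 0,"dz": -0.01,"wx": 0,"wy": 0,"wz": 0,"claw": 1}
    - {"dx": 0,"dy": 0,"dz": -0.02,"wx": 0,"wy": 0,"wz": 0,"claw": 1}
    - {"dx": 0,"dy": 0,"dz": -0.03,"wx": 0,"wy": 0,"wz": 0,"claw": 1}
    - {"dx": 0,"dy": 0,"dz": -0.04,"wx": 0,"wy": 0,"wz": 0,"claw": 1}
    - {"dx": 0,"dy": 0,"dz": -0.04,"wx": 0,"wy": 0,"wz": 0,"claw": 1}
    - {"dx": 0,"dy": -0.04,"dz": 0,"wx": 0,"wy": 0,"wz": 0,"claw": 1}
    - {"dx": 0,"dy": -0.04,"dz": 0,"wx": 0,"wy": 0,"wz": 0,"claw": 1}
    - {"dx": 0,"dy": -0.04,"dz": 0,"wx": 0,"wy": 0,"wz": 0,"claw": 1}
    - {"dx": 0,"dy": -0.04,"dz": 0,"wx": 0,"wy": 0,"wz": 0,"claw": 1}
    - {"dx": 0,"dy": -0.04,"dz": 0,"wx": 0,"wy": 0,"wz": 0,"claw": 1}
    - {"dx": 0,"dy": 0,"dz": 0,"wx": 0,"wy": 0,"wz": 0,"claw": 1}

```text
clock: 27.3
tool_pos: [0.349, 0.575, 0.2921]
eef_rot: [0.93, 0.367, -0.001, -0.003]
contact_force: [0.4, 0.9, 0.2]
opening: 1.0
```

```bash
python3 st.py; python3 - <<'E'
from h import *
from plant import snapshot
S,T=snapshot("side"),snapshot("top")
for c,n in((S,(297,247)),(T,(343,272))):
    m=redmask(c["color"],n);print(m.sum(),mask_mom(m).round(1))
cv2.imwrite("pics/c10.png",S["color"][:,:,::-1])
E
```

```text
t 27.3 q [-1.282  0.722  0.394  1.336 -0.29   1.139 -1.675] pos [0.349  0.575  0.2921] open 1.0
F [0.4  0.85 0.24] Mo [-0.071  0.165  0.009] yaw_x 0.751 zaxis [-0.0046  0.0042 -1.    ]
331 [295.5 246.1  17.4 -35.  112.1]
291 [343.6 273.8  64.2  63.1  71.1]
```

View pics/c10.png

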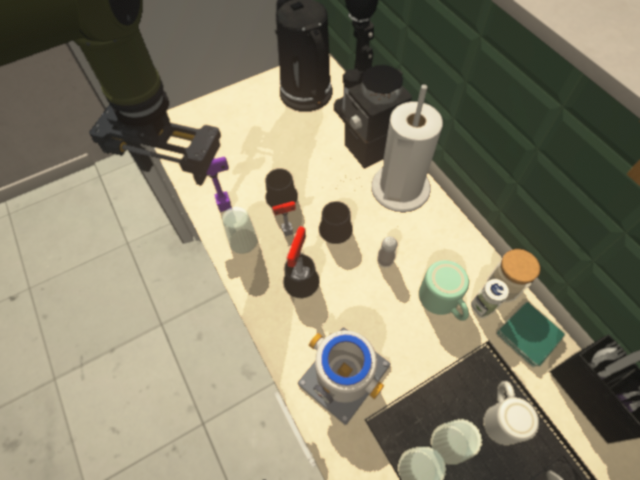

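The key stands in its cup with its handle at (296,246), within 0.3 px of the start. The bystanders have not moved and the gripper is clear. I'll hand in.

```bash
python3 -c "
from plant import r
print(r.finish_job())"
```

```text
the job is handed in; nothing more can be done
None
```

The filter is bled, the key is back in its cup, and the job was handed in at 27.3 s of the 72 s allowed. No verdict came back.

- **Key on the nut:** I took the large red key from the cup nearest the base. It was fully on at TCP z 0.163, where it touched the well floor with a force change of about 6.6 N.
- **Opening:** I turned the nut counter-clockwise until the moment jumped to −0.52 N m at the stop, and held it there for about 2.3 s.
- **Closing:** I eased it back at about 0.5 rad/s or slower until the spring torque was gone. An image then showed the nut square to the base again.
- **Last checks:** The key's handle is within 0.3 px of where it started in both camera views. The mug, salt shaker and glass look unmoved in the side picture. The gripper is open and clear of everything.
- **What disagreed:** The two cameras differed by 2–4 mm, so I corrected the position over the nut by about 2.6 mm. During the hold and return, the downward force on the tool rose to about 6.6 N, probably friction on the nut, and it vanished once the nut was shut.
- **Over budget:** I viewed 11 pictures, one more than the budget of 10.

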